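# Put the biscuit stamp away and snap the slide-top box shut

### The job

Put the red-handled biscuit stamp back, standing upright, in the empty lined cell of the wooden stamp box, setting it down rather than dropping it. Then slide the box's lid shut along its channel, over the springy ridge at the end, until it is fully home against the end stop, without ramming it. Leave everything else on the bench where it is.

Things in the scene. Friction and masses are not known exactly. Their poses are not given: they have to be found in the camera images.
- box: Open pale wooden box, 187 x 80 x 70 mm, screwed down (never moves); place and yaw vary. Origin at bench height under mid-width; +x is the way the lid shuts. Interior x -79 to 85, y -30 to 30 mm, floor z 6 mm. The lid runs on ledges at z 58 mm, 1 mm side play, under lips (z 66 to 70 mm) 60 mm apart. Inside, fixed: green stamp at x -58, 10 mm high disc at x -17 mm. Feet 4 mm high stick out 18 mm at the sides.
- stop: End wall of the box, the stop for the lid, 5 x 80 x 70 mm, fixed to the box with the same axes. Origin under its centre, at box x = 87.5 mm; the lid stops on its inner face at box x = 85 mm.
- ridge_top (a point): Top of the brass end ridge, a sprung round bar 5 mm thick and 40 mm wide across the low entry wall of the box (x -97 to -79 mm, top z 53 mm): at box x = -88, y = 0, z = 57 mm. The lid's rib presses it down in passing.
- cell (a point): Middle of the floor of the empty cell for the stamp, lined blue: at box x = 26, y = 0, z = 6 mm. The cell is 44 mm along x (between partitions only 8 mm high) and 60 mm along y (between the box's walls). Its axes are the box's.
- lid: Dark brown wooden lid, 182 (x) x 68 (y) x 7 mm, about 110 g, loose in the box's grooves. Origin at the centre of its underside, axes as the box's. It starts drawn out by 118 to 126 mm, baring the stop end of the box with the cell. Fully home: origin at box x = -6, z = 58 mm, front edge on the stop. It never comes home by itself.
- lid_rib (a point): Middle of the rear lower edge of the wedge rib under the lid's tail (50 mm wide, thickening over 14 mm towards the tail), at lid x = -79, y = 0, z = -3.5 mm. Sliding takes 1 to 3 N; from about 16 mm before home the rib climbs the ridge and the push grows to 10 to 22 N at about 3 mm before home, where the ridge snaps up behind the rib and the push drops. Then comes the hard stop.
- lid_cleat (a point): Middle of the black cleat across the top of the lid near its tail, at lid x = -75, y = 0, z = 16 mm. The cleat is 10 mm along x, 44 mm along y, and stands 16 mm above the lid's top (lid z = 7 to 23 mm); it can be pushed from behind or gripped across its 10 mm.
- stamp: Biscuit stamp to put away, about 60 g, standing upright on the bench: pale wooden head 34 mm in diameter and 12 mm high, above it a red upright handle 18 mm in diameter up to 46 mm. Origin at the centre of its underside, z up its axis. It may swap places with the jar or the cup.
- jar: Bystander: amber glass jar with a metal lid, 52 mm in diameter, 90 mm high; origin under its centre.
- cup: Bystander: small steel measuring cup, 60 mm in diameter, 55 mm high; origin under its centre.
- bowl: Bystander: white bowl, 130 mm in diameter, 60 mm high; origin under its centre.
- spatula: Bystander: wooden-handled spatula lying on the bench.
- pin: Bystander: wooden rolling pin, 44 mm thick, 300 mm long along its x, with a flat; origin under its middle.
- scraper: Bystander: dough scraper, steel blade 75 x 110 mm with a blue grip, lying on the bench; origin under its middle.
- biscuit: Bystander: jam biscuit 44 mm in diameter, 13 mm high, lying on the bench; origin under its centre.
Not all that is in view belongs to the job. Several things have the shape of the lid; the one meant has the colours described above.

How it is judged:
On the way, in this order (a step that is already met when the one before it is completed fails the run):
1. the stamp stands upright and released in the empty cell while the lid is still open (x of stamp in the frame of box between 0.015 and 0.037 m and y of stamp in the frame of box between -0.016 and 0.016 m and z of stamp in the frame of box between 0.003 and 0.009 m and angle between stamp's own z axis and vertical below 0.15 rad and contact force between the fingers and stamp below 0.05 N and x of lid in the frame of box below -0.066 m), for 0.2 s.
2. the lid, in its grooves, is home within 2 mm of the stop, past the ridge (z of lid in the frame of box between 0.055 and 0.061 m and angle between the x axis of lid and the x axis of box, either way round below 0.05 rad and y of lid in the frame of box between -0.003 and 0.003 m and x of lid in the frame of box above -0.008 m), for 0.2 s.
At the end, for the whole second after the job is handed in: The lid lies in its grooves within 2 mm of the stop, past the ridge; the stamp stands upright (within 0.15 rad) on the floor of the lined cell, within 11 mm along and 16 mm across of its middle; both are released and at rest; no bystander has moved more than 15 mm (all of step 2 and x of stamp in the frame of box between 0.015 and 0.037 m and y of stamp in the frame of box between -0.016 and 0.016 m and z of stamp in the frame of box between 0.003 and 0.009 m and angle between stamp's own z axis and vertical below 0.15 rad and contact force between the fingers and stamp below 0.05 N and linear speed of lid below 0.01 m/s and linear speed of stamp below 0.02 m/s); the robot touches nothing.
It fails at once if the lid is rammed: it presses on the stop with more than 30 N (contact force between lid and stop above 30 N).
It fails at once if the stamp is dropped: it falls free faster than 0.5 m/s (some 12 mm) (linear speed of stamp above 0.5 m/s and contact force between the fingers and stamp below 0.05 N).
It fails at once if a bystander is moved by more than 15 mm (distance of any of jar, cup, bowl, spatula, pin, scraper, biscuit from where it was at the start of the episode above 0.015 m).
It also fails if it takes over 69 s, if anything falls off the work surface, if the arm or the gripper's body presses on something with over 40 N, if the wrist force passes 120 N, or if a joint passes its speed limit or range.

### The arm

A 6-joint arm with a two-finger parallel gripper is mounted at the origin on the work surface. World frame = base frame: x ahead of the robot, y to its left, z up, the work surface at z = 0. Lengths are in m, angles in rad, forces in N, time in s.
With the tool pointing down it reaches from about 0.325 to 0.85 m from the base axis. Payload 15.5 kg.
Tool frame: the origin (TCP) lies on the centre line of the jaws, within the pads' length; the fingertips stand 8 mm ahead of it and the grasp point (between the pads) lies 11 mm behind it; z points along the fingers, y is the line along which they close (so a half turn about z gives the same grasp; the last joint's range is limited). The gripper opens to 91 mm and grips with 3 to 60 N. Pads are 32 mm wide; open, the fingers measure 118 mm over their backs; the gripper's body (76 mm by 178 mm) begins 60 mm behind the grasp point.
Start: joints at [1.236, 0.494, 1.345, -0, 1.302, -0.096], TCP at [0.148, 0.607, 0.222] pointing down, gripper open.
Joint ranges: [-2.91, 2.91], [-0.82, 2.16], [0.22, 2.67], [-1.22, 4.37], [0.12, 2.79], [-3.08, 3.08]. Speed limits (rad/s): [1.89, 1.89, 2.57, 3.01, 3.01, 3.01].

### API

Orientations are given as a 3x3 rotation matrix whose columns are the frame's x, y, z axes.
In Python, from cell import robot gives the robot as it stands. The module is installed in compiled form; this text tells all that it offers.
- The arm moves only by the tool move_arm, never from a script. Its argument "increments" is a list of rows, each a list of 6 numbers: the shift along the tool's x, y, z in m, then the turn, a rotation vector about the tool's x, y, z in rad. A call has 1 to 20 rows; each row is the pose to reach, as a shift and turn from the pose commanded when the call began, along the tool's axes at that moment; what a row does not reach only later rows make up. A row lasts 1/12 s, in which the tool goes at most 41.7 mm and 7.16 degrees, less where a joint would pass 70% of its speed; a pose out of reach is approached as far as the arm can. A call with a gripper value outside its range is refused whole. "fingers" is the opening, from -1 (shut) to 1 (fully open), so that 0 is half open, set as the call begins (left out, the last holds). The fingers move at their own pace and stop on an object; the grip force is fixed at half the most. Time passes only in rows, so rows that repeat a pose let the fingers close. It gives the time, the measured TCP pose, the force, the opening and the grip force at its end, in the units of the state.
- robot.state(): the state, without advancing time (a new reading comes with each control period).
- robot.read_camera(name): name is "scene" or "top" or "wrist"; returns the picture (400x640x3 uint8, red, green, blue); there is no depth.
- robot.get_calibration(name): a dict with "intrinsics" (3x3 intrinsics, pixels), "rvec" (rotation vector, rad) and "tvec" (3), from world to camera coordinates, as OpenCV has them; the wrist camera has in their place "mount" (4x4, takes a point from camera to tool coordinates, whose origin is the TCP and whose axes are the flange's). Camera axes: x right, y down, z forward; pixel columns grow to the right and rows downward; lengths in m; the calibration is good to about 2 mm. A picture is of the moment at which its call begins: read the wrist's pose just before it. get_calibration takes no time and is no camera call.
- robot.sign_off(): hands the job in; it is judged then, once.
The state is a dict: "time_s": time; "joints": joint angles; "qvel": joint speeds; "effort": joint torques, N m; "ee_pos": TCP position; "tool_rot": TCP orientation; "contact_force": force on the tool from outside, world axes, zero at the start; "moment": the same for the moment, N m; "finger_gap": finger opening in m; "grip_force": force on a finger pad.
Only numpy, scipy, OpenCV 4.12 (cv2) and the standard library are available. Lean on these libraries where they do the work, as an engineer would, in place of code of your own. Each camera call takes 0.05 s, during which the arm holds its last target. There are 200 camera calls.

## Working session

There is one attempt and no reset: what is moved stays moved. The work goes in short steps, Python scripts to look and compute and a tool call to move; the robot and the scene stay as the last step left them, time stands still between calls to the robot, and variables do not carry over. Pictures are saved under pics/ and viewed, at most 10 in all, crops included, and the job is handed in when it is done.

Besides the shell and the picture viewer there is one more tool, called after "Emit:" as name(argument=value, ...) on one line, values as JSON. move_arm: Moves the arm, as the interface text tells. Its arguments: {"type":"object","properties":{"increments":{"type":"array"},"fingers":{"type":"number"}},"required":["increments"]}

```bash
mkdir -p pics; cat > h.py <<'E'
import numpy as np, cv2
from cell import robot
def cam(n,st=None):
    c=robot.get_calibration(n);K=np.array(c["intrinsics"])
    if "mount" in c:
        M=np.array(c["mount"]);R=np.array(st["tool_rot"]);p=np.array(st["ee_pos"])
        return K,R@M[:3,:3],R@M[:3,3]+p
    R=cv2.Rodrigues(np.array(c["rvec"],float))[0];return K,R.T,-R.T@np.array(c["tvec"],float).ravel()
def ray(C,uv,z):
    K,R,o=C;d=R@np.linalg.solve(K,[uv[0],uv[1],1.]);return o+d*(z-o[2])/d[2]
def proj(C,P):
    K,R,o=C;q=K@(R.T@(np.asarray(P)-o));return q[:2]/q[2]
def snap(n,f):
    st=robot.state();im=robot.read_camera(n);cv2.imwrite("pics/"+f,im[...,::-1]);return im,cam(n,st)
E
python3 - <<'E'
from h import *
for n in("top","scene"):
    im,C=snap(n,n+"0.png");print(n,C[2].round(3))
s=robot.state();print(s["time_s"],np.round(s["tool_rot"],3),s["finger_gap"])
E
```

```text
top [0.446 0.017 1.389]
scene [ 1.077 -0.477  1.03 ]
0.1 [[-0.971  0.238 -0.   ]
 [ 0.238  0.971 -0.001]
 [ 0.    -0.001 -1.   ]] 0.09094848456917419
```

View pics/top0.png

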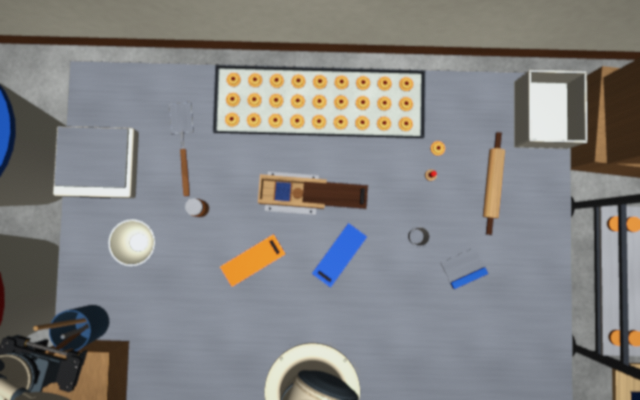

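View pics/scene0.png

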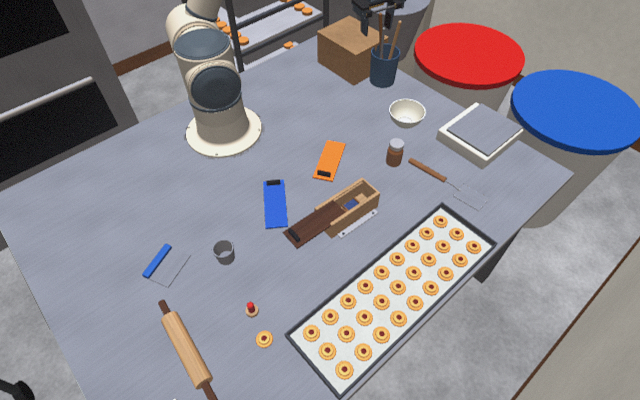

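The top view shows the stamp at (431,175), the loose biscuit at (438,148), the box at (290,191) with its stop end on the left, and the dark lid drawn out to the right, ending at (367,195).
- Could be taken for the stamp: the loose biscuit (438,148) with its jam centre, and the tray biscuits (230–410, 80–120). I choose the red handle at (431,175).
- Could be taken for the lid: orange (252,261) and blue (339,255). I choose the dark brown one in the box (335,195).

```bash
python3 - <<'E'
from h import *
im=cv2.imread("pics/top0.png");C=cam("top")
cv2.imwrite("pics/crop0.png",cv2.resize(im[130:225,240:460],None,fx=3.6,fy=3.6,interpolation=cv2.INTER_CUBIC))
h=cv2.cvtColor(im,cv2.COLOR_BGR2HSV)
def m(lo,hi,x0,x1,y0,y1):
    k=cv2.inRange(h,lo,hi);z=np.zeros_like(k);z[y0:y1,x0:x1]=k[y0:y1,x0:x1];p=cv2.findNonZero(z)
    return cv2.minAreaRect(p),len(p)
r=m((0,150,80),(8,255,255),420,442,165,185);print("red",r,ray(C,r[0][0],.046).round(4))
r=m((105,120,40),(130,255,255),265,300,175,205);print("cell",r,ray(C,r[0][0],.006).round(4))
r=m((0,60,10),(20,255,90),300,375,175,215);print("lid",r,[ray(C,p,.065).round(4) for p in cv2.boxPoints(r[0])])
print(ray(C,(260,175),.07),ray(C,(258,207),.07))
sc=cam("scene")
print(ray(sc,(251,303),.046))
E
```

```text
red (((432.0, 173.5), (5.0, 6.0), 90.0), 34) [ 0.6302 -0.3275  0.046 ]
cell (((282.3647766113281, 190.9877166748047), (12.493931770324707, 16.024826049804688), 5.19442892074585), 200) [0.5727 0.1006 0.006 ]
lid (((334.6705627441406, 194.2823486328125), (63.19791793823242, 22.39537811279297), 4.39870548248291), 1296) [array([0.5349, 0.0402, 0.065 ]), array([0.5979, 0.0371, 0.065 ]), array([ 0.5888, -0.1403,  0.065 ]), array([ 0.5258, -0.1366,  0.065 ])]
[0.6101762  0.16070525 0.07      ] [0.52027484 0.16338782 0.07      ]
[ 0.63361933 -0.3254622   0.046     ]
```

View pics/crop0.png

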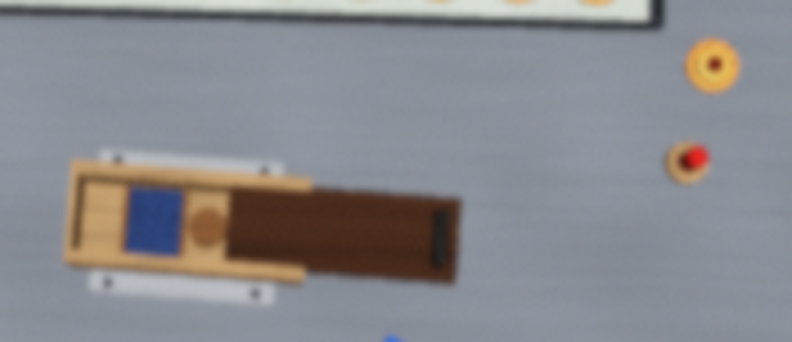

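The close crop confirms it: the stamp has a pale head and a red handle at crop (690,160), the jam biscuit is separate at (713,65), and the lid is dark brown with a black cleat at (440,237). Next I'll look at the box with the wrist camera on the way.

```bash
cat >> h.py <<'E'
def goal(P,yaw=None):
    "increment to TCP P, tool y along world yaw (deg), pointing down"
    s=robot.state();R=np.array(s["tool_rot"]);d=R.T@(np.array(P)-s["ee_pos"])
    w=np.zeros(3)
    if yaw is not None:
        a=np.radians(yaw);y=np.array([np.cos(a),np.sin(a),0]);z=np.array([0,0,-1.])
        w=cv2.Rodrigues(R.T@np.c_[np.cross(y,z),y,z])[0].ravel()
    return d.round(4),w.round(4)
E
python3 - <<'E'
from h import *
print(np.round(robot.get_calibration("wrist")["mount"],3),robot.get_calibration("wrist")["intrinsics"])
print(goal((.5,.05,.3),87.05))
E
```

```text
[[ 0.001 -0.958 -0.286  0.082]
 [ 1.     0.001  0.001  0.001]
 [-0.001 -0.286  0.958 -0.164]
 [ 0.     0.     0.     1.   ]] [[315.29974077   0.         319.40256178]
 [  0.         315.29974077 201.52222456]
 [  0.           0.           1.        ]]
(array([-0.4738, -0.4574, -0.0781]), array([-0.001 , -0.0002, -0.1883]))
```

Emit:
move_arm(increments=[[-0.03, -0.03, 0, 0, 0, -0.02], [-0.07, -0.07, 0, 0, 0, -0.05], [-0.1, -0.1, 0, 0, 0, -0.08], [-0.13, -0.13, 0, 0, 0, -0.1], [-0.16, -0.16, 0, 0, 0, -0.13], [-0.19, -0.19, 0, 0, 0, -0.16], [-0.22, -0.22, 0, 0, 0, -0.188], [-0.25, -0.25, 0, 0, 0, -0.188], [-0.28, -0.28, 0, 0, 0, -0.188], [-0.31, -0.31, 0, 0, 0, -0.188], [-0.34, -0.34, 0, 0, 0, -0.188], [-0.37, -0.37, 0, 0, 0, -0.188], [-0.4, -0.4, -0.01, 0, 0, -0.188], [-0.44, -0.43, -0.02, 0, 0, -0.188], [-0.46, -0.45, -0.03, 0, 0, -0.188], [-0.474, -0.457, -0.03, 0, 0, -0.188], [-0.474, -0.457, -0.03, 0, 0, -0.188], [-0.474, -0.457, -0.03, 0, 0, -0.188]])

```text
time_s: 1.6
ee_pos: [0.5012, 0.0492, 0.2518]
tool_rot: [[-0.999, 0.055, 0.0], [0.055, 0.999, 0.0], [-0.0, 0.0, -1.0]]
contact_force: [-0.8, 0.6, -0.6]
finger_gap: 0.0914
grip_force: 0.0
```

```bash
python3 - <<'E'
from h import *
im,C=snap("wrist","w1.png");np.savez("c1.npz",K=C[0],R=C[1],o=C[2]);print(robot.state()["ee_pos"],C[2])
E
```

```text
[0.50009388 0.05024461 0.25149504] [0.4192583  0.05445322 0.4155951 ]
```

View pics/w1.png

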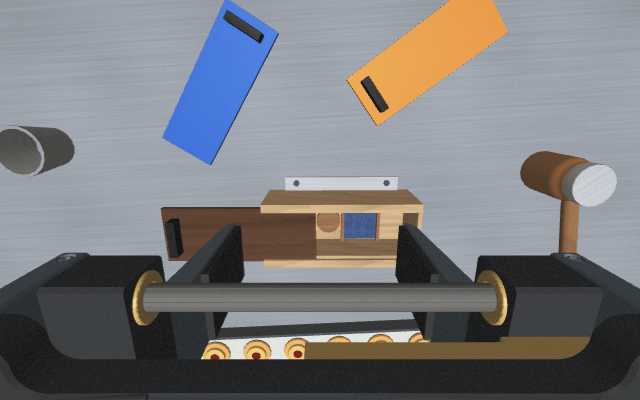

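The wrist view shows the lined cell at (343–378, 212–240), the disc at (328,222), the lid with its cleat at (173,238), and the box rims at rows ~205 and ~266. I'll measure the frame from these.

```bash
python3 - <<'E'
from h import *
im=cv2.imread("pics/w1.png");c=np.load("c1.npz");C=(c["K"],c["R"],c["o"])
cv2.imwrite("pics/crop1.png",cv2.resize(im[170:275,150:430],None,fx=2.85,fy=2.85,interpolation=cv2.INTER_CUBIC))
h=cv2.cvtColor(im,cv2.COLOR_BGR2HSV)
def m(lo,hi,x0,x1,y0,y1):
    k=cv2.inRange(h,lo,hi);z=np.zeros_like(k);z[y0:y1,x0:x1]=k[y0:y1,x0:x1]
    cs,_=cv2.findContours(z,0,1);return cv2.minAreaRect(max(cs,key=cv2.contourArea))
r=m((105,100,30),(130,255,255),335,395,200,250);print("cell",r,[ray(C,p,.006).round(4) for p in cv2.boxPoints(r)])
r=m((0,0,0),(180,255,45),160,200,205,270);print("cleat",r,[ray(C,p,.081).round(4) for p in cv2.boxPoints(r)])
for u in (280,300,340,380,410):print(u,[(v,h[v,u].tolist()) for v in list(range(184,216,2))+list(range(254,272,2))])
E
```

```text
cell ((359.5, 225.0), (24.0, 31.0), 90.0) [array([0.5597, 0.081 , 0.006 ]), array([0.562 , 0.1235, 0.006 ]), array([0.5976, 0.1234, 0.006 ]), array([0.5952, 0.0799, 0.006 ])]
cleat ((174.0499725341797, 237.8499755859375), (38.466609954833984, 13.717872619628906), 81.8698959350586) [array([ 0.5311, -0.126 ,  0.081 ]), array([ 0.5297, -0.1103,  0.081 ]), array([ 0.5767, -0.1125,  0.081 ]), array([ 0.5784, -0.1288,  0.081 ])]
280 [(184, [111, 19, 174]), (186, [106, 22, 173]), (188, [109, 20, 176]), (190, [16, 105, 129]), (192, [16, 105, 129]), (194, [15, 108, 127]), (196, [15, 108, 127]), (198, [16, 102, 125]), (200, [17, 103, 126]), (202, [16, 102, 127]), (204, [16, 108, 120]), (206, [16, 89, 204]), (208, [16, 89, 209]), (210, [17, 90, 207]), (212, [17, 91, 210]), (214, [9, 113, 95]), (254, [10, 113, 99]), (256, [11, 119, 103]), (258, [13, 114, 107]), (260, [16, 95, 164]), (262, [17, 88, 214]), (264, [17, 88, 211]), (266, [16, 89, 203]), (268, [110, 21, 180]), (270, [109, 20, 179])]
300 [(184, [108, 12, 213]), (186, [99, 8, 217]), (188, [108, 12, 212]), (190, [14, 32, 167]), (192, [15,
[... 1453 characters left out ...]
, 160]), (260, [17, 89, 192]), (262, [17, 90, 205]), (264, [17, 89, 212]), (266, [17, 85, 219]), (268, [111, 19, 177]), (270, [108, 22, 174])]
410 [(184, [105, 21, 169]), (186, [108, 23, 169]), (188, [109, 24, 173]), (190, [109, 23, 177]), (192, [15, 49, 134]), (194, [15, 100, 125]), (196, [16, 100, 125]), (198, [16, 106, 116]), (200, [16, 105, 122]), (202, [16, 102, 127]), (204, [16, 95, 171]), (206, [17, 87, 218]), (208, [17, 90, 207]), (210, [17, 86, 217]), (212, [17, 87, 216]), (214, [15, 106, 96]), (254, [75, 59, 26]), (256, [60, 23, 33]), (258, [100, 48, 16]), (260, [15, 26, 20]), (262, [126, 51, 25]), (264, [150, 55, 23]), (266, [15, 19, 27]), (268, [53, 33, 31]), (270, [75, 22, 23])]
```

View pics/crop1.png

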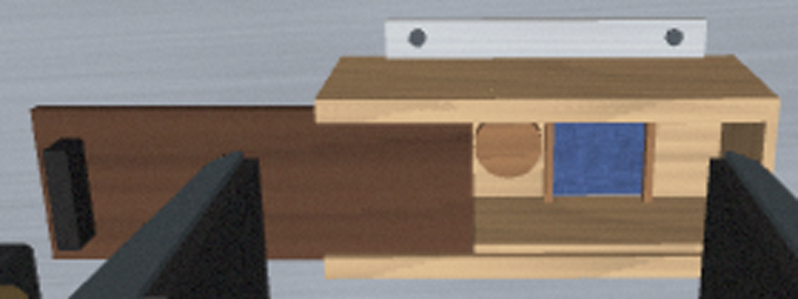

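```bash
python3 - <<'E'
from h import *
c=np.load("c1.npz");C=(c["K"],c["R"],c["o"])
n=[ray(C,p,.07) for p in((270,205.3),(280,205.1),(415,203.6))];f=[ray(C,p,.07) for p in((280,267.3),(380,267.5))]
for p in n+f:print(p.round(4))
for a,b in((n[0],n[2]),f):d=b-a;print(np.degrees(np.arctan2(d[1],d[0])))
print("stop outer",ray(C,(423.5,204.5),.07),"lidfront",ray(C,(316,235),.065))
E
```

```text
[ 0.5239 -0.0076  0.07  ]
[0.5242 0.0038 0.07  ]
[0.5308 0.1585 0.07  ]
[ 0.6034 -0.0033  0.07  ]
[0.6103 0.1186 0.07  ]
87.6105975668005
86.76765538891328
stop outer [0.53240015 0.16832274 0.07      ] lidfront [0.56548445 0.04283324 0.065     ]
```

```bash
python3 - <<'E'
from h import *
print(goal((.631,-.327,.13),87.1))
E
```

```text
(array([-0.1509, -0.3698,  0.1213]), array([ 0.0001, -0.001 , -0.0026]))
```

Emit:
move_arm(increments=[[-0.01, -0.03, 0.01, 0, 0, 0], [-0.02, -0.06, 0.02, 0, 0, 0], [-0.04, -0.09, 0.03, 0, 0, 0], [-0.05, -0.12, 0.04, 0, 0, 0], [-0.06, -0.15, 0.05, 0, 0, 0], [-0.075, -0.18, 0.06, 0, 0, 0], [-0.09, -0.21, 0.07, 0, 0, 0], [-0.1, -0.24, 0.08, 0, 0, 0], [-0.11, -0.27, 0.09, 0, 0, 0], [-0.125, -0.3, 0.1, 0, 0, 0], [-0.14, -0.33, 0.11, 0, 0, 0], [-0.145, -0.36, 0.12, 0, 0, 0], [-0.151, -0.37, 0.121, 0, 0, -0.0026], [-0.151, -0.37, 0.121, 0, 0, -0.0026], [-0.151, -0.37, 0.121, 0, 0, -0.0026]])

```text
time_s: 2.9
ee_pos: [0.6318, -0.3253, 0.1303]
tool_rot: [[-0.999, 0.049, -0.001], [0.049, 0.999, 0.001], [0.001, 0.001, -1.0]]
contact_force: [0.6, 0.1, -0.1]
finger_gap: 0.0913
grip_force: 0.0
```

```bash
python3 - <<'E'
from h import *
im,C=snap("wrist","w2.png");h=cv2.cvtColor(im,cv2.COLOR_RGB2HSV)
k=cv2.inRange(h,(0,170,80),(6,255,255))|cv2.inRange(h,(174,170,80),(180,255,255))
cs,_=cv2.findContours(k,0,1)
for q in sorted(cs,key=cv2.contourArea)[-3:]:
    (u,v),r=cv2.minEnclosingCircle(q);print(cv2.contourArea(q),u,v,r,cv2.boundingRect(q),ray(C,(u,v),.046).round(4))
print(proj(C,(.631,-.327,.046)),goal((.631,-.327,.025),87.1))
E
```

```text
77.5 392.5 334.5 5.700977325439453 (387, 330, 12, 10) [ 0.7573 -0.2613  0.046 ]
91.0 295.0833435058594 276.5 6.103937149047852 (289, 272, 13, 11) [ 0.6918 -0.3484  0.046 ]
417.0 311.5 203.6851806640625 13.767250061035156 (301, 190, 21, 28) [ 0.6254 -0.3303  0.046 ]
[315.80055468 210.01712638] (array([ 0.0006, -0.0023,  0.1057]), array([ 0.0008, -0.0009,  0.0025]))
```

View pics/w2.png

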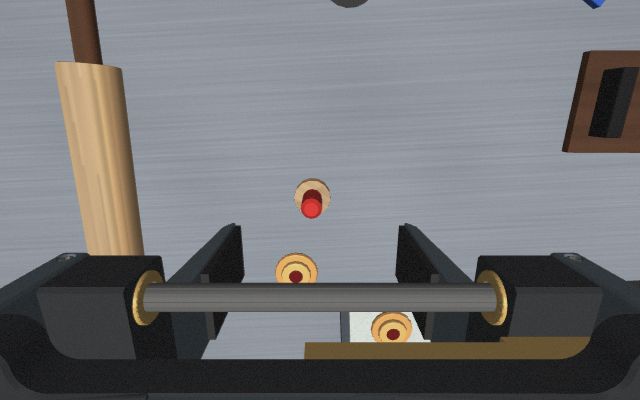

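The wrist view shows the red top at (311,208), clear of the biscuit (295,270) and the pin at the left. It lies at about (0.629, -0.330). I'll descend and grip.

Emit:
move_arm(increments=[[0.001, -0.003, 0.02, 0, 0, 0], [0.0025, -0.0055, 0.045, 0, 0, 0], [0.0025, -0.0055, 0.07, 0, 0, 0], [0.0025, -0.0055, 0.085, 0, 0, 0], [0.0025, -0.0055, 0.095, 0, 0, 0], [0.0025, -0.0055, 0.102, 0, 0, 0], [0.0025, -0.0055, 0.105, 0, 0, 0], [0.0025, -0.0055, 0.105, 0, 0, 0], [0.0025, -0.0055, 0.105, 0, 0, 0]])

```text
time_s: 3.7
ee_pos: [0.6297, -0.3321, 0.0269]
tool_rot: [[-0.999, 0.049, 0.001], [0.049, 0.999, -0.001], [-0.001, -0.001, -1.0]]
contact_force: [0.0, -0.0, -0.2]
finger_gap: 0.0908
grip_force: 0.0
```

Emit:
move_arm(increments=[[0, 0, 0, 0, 0, 0], [0, 0, 0, 0, 0, 0], [0, 0, 0, 0, 0, 0], [0, 0, 0, 0, 0, 0], [0, 0, 0, 0, 0, 0], [0, 0, 0, 0, 0, 0], [0, 0, 0, 0, 0, 0], [0, 0, 0, 0, 0, 0], [0, 0, 0, 0, 0, 0], [0, 0, 0, 0, 0, 0]], fingers=-1)

```text
time_s: 4.53
ee_pos: [0.6292, -0.332, 0.0259]
tool_rot: [[-0.999, 0.049, -0.0], [0.049, 0.999, 0.0], [0.0, 0.0, -1.0]]
contact_force: [-0.4, 0.8, -0.6]
finger_gap: 0.0276
grip_force: 0.0
```

Emit:
move_arm(increments=[[0, 0, 0, 0, 0, 0], [0, 0, 0, 0, 0, 0], [0, 0, 0, 0, 0, 0], [0, 0, 0, 0, 0, 0], [0, 0, 0, 0, 0, 0]])

```text
time_s: 4.95
ee_pos: [0.6292, -0.332, 0.0259]
tool_rot: [[-0.999, 0.049, -0.0], [0.049, 0.999, -0.0], [0.0, -0.0, -1.0]]
contact_force: [-0.9, -0.1, 0.3]
finger_gap: 0.017
grip_force: 30.0
```

```bash
python3 - <<'E'
from h import *
s=robot.state();print(s["finger_gap"],s["grip_force"],s["ee_pos"])
print(goal((.569,.102,.16),87.1))
E
```

```text
0.016961971716080146 29.999955470375426 [ 0.62922251 -0.33204797  0.02591485]
(array([ 0.0815,  0.4306, -0.1341]), array([-0.    , -0.    ,  0.0015]))
```

Emit:
move_arm(increments=[[0, 0, -0.01, 0, 0, 0], [0, 0, -0.03, 0, 0, 0], [0, 0, -0.06, 0, 0, 0], [0, 0.01, -0.09, 0, 0, 0], [0.005, 0.03, -0.12, 0, 0, 0], [0.01, 0.06, -0.134, 0, 0, 0], [0.015, 0.09, -0.134, 0, 0, 0], [0.02, 0.12, -0.134, 0, 0, 0], [0.03, 0.15, -0.134, 0, 0, 0], [0.035, 0.18, -0.134, 0, 0, 0], [0.04, 0.21, -0.134, 0, 0, 0], [0.045, 0.24, -0.134, 0, 0, 0], [0.05, 0.27, -0.134, 0, 0, 0], [0.055, 0.3, -0.134, 0, 0, 0], [0.06, 0.33, -0.134, 0, 0, 0], [0.07, 0.36, -0.134, 0, 0, 0], [0.075, 0.39, -0.134, 0, 0, 0], [0.08, 0.415, -0.134, 0, 0, 0], [0.0815, 0.43, -0.134, 0, 0, 0.0015], [0.0815, 0.43, -0.134, 0, 0, 0.0015]])

```text
time_s: 6.62
ee_pos: [0.5685, 0.1043, 0.1608]
tool_rot: [[-0.999, 0.048, 0.001], [0.048, 0.999, 0.001], [-0.001, 0.001, -1.0]]
contact_force: [0.8, -0.1, 0.5]
finger_gap: 0.0173
grip_force: 30.0
```

```bash
python3 - <<'E'
from h import *
im,C=snap("wrist","w3.png");h=cv2.cvtColor(im,cv2.COLOR_RGB2HSV)
for z,k in((.006,cv2.inRange(h,(105,100,30),(130,255,255))),):
    z0=np.zeros_like(k);z0[130:300,250:400]=k[130:300,250:400];x,y,w,hh=cv2.boundingRect(z0);print(x,y,w,hh,[ray(C,p,z).round(4) for p in((x,y+3),(x+w,y+3))])
s=robot.state();print(s["ee_pos"],s["grip_force"],s["finger_gap"],goal((.569,.102,.031),87.1))
E
```

```text
295 174 42 42 [array([0.5542, 0.0811, 0.006 ]), array([0.5563, 0.1243, 0.006 ])]
[0.56885852 0.10272992 0.16063789] 30.00006637954357 0.017126405558252587 (array([-1.000e-04, -7.000e-04,  1.296e-01]), array([0.0001, 0.0007, 0.0022]))
```

View pics/w3.png

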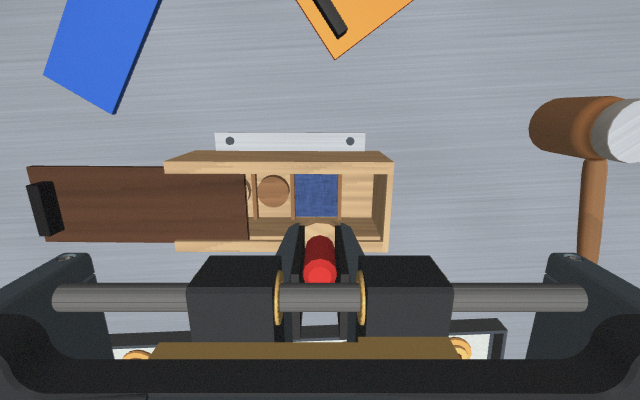

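The cell centre holds at (0.569, 0.102), with the stamp gripped at (320,250). I'll lower it.

Emit:
move_arm(increments=[[0, -0.001, 0.015, 0, 0, 0.002], [0, -0.001, 0.035, 0, 0, 0.002], [0, -0.001, 0.055, 0, 0, 0.002], [0, -0.001, 0.075, 0, 0, 0.002], [0, -0.001, 0.09, 0, 0, 0.002], [0, -0.001, 0.1, 0, 0, 0.002], [0, -0.001, 0.11, 0, 0, 0.002], [0, -0.001, 0.117, 0, 0, 0.002], [0, -0.001, 0.122, 0, 0, 0.002], [0, -0.001, 0.125, 0, 0, 0.002], [0, -0.001, 0.127, 0, 0, 0.002], [0, -0.001, 0.128, 0, 0, 0.002], [0, -0.001, 0.128, 0, 0, 0.002], [0, -0.001, 0.128, 0, 0, 0.002]])

```text
time_s: 7.83
ee_pos: [0.5691, 0.1005, 0.0323]
tool_rot: [[-0.999, 0.053, 0.001], [0.053, 0.999, 0.0], [-0.001, 0.0, -1.0]]
contact_force: [0.2, 0.2, 0.0]
finger_gap: 0.0176
grip_force: 30.0
```

Emit:
move_arm(increments=[[0, 0, 0.0005, 0, 0, 0], [0, 0, 0.001, 0, 0, 0], [0, 0, 0.001, 0, 0, 0], [0, 0, 0.001, 0, 0, 0]])

```text
time_s: 8.17
ee_pos: [0.5692, 0.1005, 0.0318]
tool_rot: [[-0.999, 0.053, 0.001], [0.053, 0.999, 0.0], [-0.001, 0.0, -1.0]]
contact_force: [-3.9, -0.0, 11.5]
finger_gap: 0.017
grip_force: 30.0
```

Emit:
move_arm(increments=[[0, 0, -0.0005, 0, 0, 0], [0, 0, -0.0007, 0, 0, 0], [0, 0, -0.0007, 0, 0, 0]])

```text
time_s: 8.42
ee_pos: [0.5691, 0.1004, 0.0318]
tool_rot: [[-0.999, 0.053, 0.0], [0.053, 0.999, 0.0], [-0.0, 0.0, -1.0]]
contact_force: [-1.7, 0.9, 4.3]
finger_gap: 0.0173
grip_force: 30.0
```

Emit:
move_arm(increments=[[0, 0, 0, 0, 0, 0], [0, 0, 0, 0, 0, 0], [0, 0, 0, 0, 0, 0], [0, 0, 0, 0, 0, 0], [0, 0, 0, 0, 0, 0], [0, 0, 0, 0, 0, 0]], fingers=-0.1)

```text
time_s: 8.92
ee_pos: [0.5689, 0.1004, 0.0316]
tool_rot: [[-0.999, 0.053, -0.0], [0.053, 0.999, -0.0], [0.0, -0.0, -1.0]]
contact_force: [-0.1, 0.6, -0.4]
finger_gap: 0.0412
grip_force: 0.0
```

Now I'll rise and look.

Emit:
move_arm(increments=[[0, 0, -0.005, 0, 0, 0], [0, 0, -0.015, 0, 0, 0], [0, 0, -0.03, 0, 0, 0], [0, 0, -0.05, 0, 0, 0], [0, 0, -0.075, 0, 0, 0], [0, 0, -0.1, 0, 0, 0], [0.01, 0, -0.13, 0, 0, 0], [0.02, -0.02, -0.16, 0, 0, 0], [0.03, -0.04, -0.18, 0, 0, 0], [0.04, -0.07, -0.19, 0, 0, 0], [0.04, -0.1, -0.19, 0, 0, 0], [0.04, -0.1, -0.19, 0, 0, 0], [0.04, -0.1, -0.19, 0, 0, 0]], fingers=-0.1)

```text
time_s: 10.0
ee_pos: [0.5236, 0.0015, 0.2228]
tool_rot: [[-0.998, 0.055, 0.001], [0.055, 0.998, -0.0], [-0.001, -0.0, -1.0]]
contact_force: [-0.0, 1.4, -0.1]
finger_gap: 0.0414
grip_force: 0.0
```

```bash
python3 - <<'E'
from h import *
im,C=snap("wrist","w4.png");np.savez("c4.npz",K=C[0],R=C[1],o=C[2])
cv2.imwrite("pics/w4c.png",cv2.resize(im[120:320,100:460,::-1],None,fx=2.2,fy=2.2,interpolation=cv2.INTER_CUBIC))
h=cv2.cvtColor(im,cv2.COLOR_RGB2HSV)
k=cv2.inRange(h,(0,170,60),(6,255,255))|cv2.inRange(h,(174,170,60),(180,255,255))
cs,_=cv2.findContours(k,0,1);q=max(cs,key=cv2.contourArea);print(cv2.boundingRect(q))
c=np.array((.569,.102))
print("expect top, base",proj(C,(*c,.052)),proj(C,(*c,.018)))
print("cleat expect",proj(C,(.5576,-.1227,.081)))
print(robot.state()["ee_pos"])
E
```

```text
(396, 205, 21, 22)
expect top, base [409.52211374 220.00779095] [401.93956206 210.51642343]
cleat expect [200.80173424 230.33045248]
[0.52366528 0.00241024 0.22239001]
```

View pics/w4c.png

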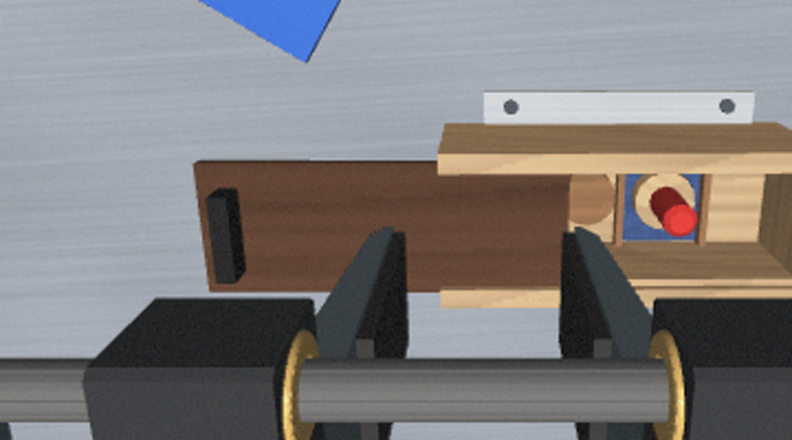

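The stamp stands upright in the lined cell (top at crop (680,220), where expected). The cleat's rear edge is at crop (206–217, 197–282), which puts the cleat centre at (0.558, -0.123). I'll go behind the cleat with closed fingers.

```bash
python3 - <<'E'
from h import *
print(goal((.556,-.158,.08),87.1))
E
```

```text
(array([-0.0408, -0.1585,  0.1424]), array([ 0.0002,  0.0008, -0.0034]))
```

Emit:
move_arm(increments=[[-0.01, -0.02, 0.01, 0, 0, -0.001], [-0.015, -0.05, 0.02, 0, 0, -0.003], [-0.02, -0.08, 0.03, 0, 0, -0.0034], [-0.03, -0.11, 0.04, 0, 0, -0.0034], [-0.04, -0.14, 0.05, 0, 0, -0.0034], [-0.041, -0.1585, 0.065, 0, 0, -0.0034], [-0.041, -0.1585, 0.085, 0, 0, -0.0034], [-0.041, -0.1585, 0.085, 0, 0, -0.0034], [-0.041, -0.1585, 0.105, 0, 0, -0.0034], [-0.041, -0.1585, 0.125, 0, 0, -0.0034], [-0.041, -0.1585, 0.137, 0, 0, -0.0034], [-0.041, -0.1585, 0.142, 0, 0, -0.0034], [-0.041, -0.1585, 0.142, 0, 0, -0.0034], [-0.041, -0.1585, 0.142, 0, 0, -0.0034]], fingers=-1)

```text
time_s: 11.22
ee_pos: [0.5567, -0.1572, 0.0805]
tool_rot: [[-0.999, 0.048, 0.0], [0.048, 0.999, -0.0], [-0.0, -0.0, -1.0]]
contact_force: [-0.6, -0.8, 1.0]
finger_gap: 0.0002
grip_force: 0.0
```

Emit:
move_arm(increments=[[0, 0.002, 0, 0, 0, 0], [0, 0.005, 0, 0, 0, 0], [0, 0.008, 0, 0, 0, 0], [0, 0.01, 0, 0, 0, 0], [0, 0.012, 0, 0, 0, 0], [0, 0.014, 0, 0, 0, 0], [0, 0.016, 0, 0, 0, 0], [0, 0.018, 0, 0, 0, 0], [0, 0.02, 0, 0, 0, 0], [0, 0.022, 0, 0, 0, 0], [0, 0.024, 0, 0, 0, 0], [0, 0.026, 0, 0, 0, 0]])

```text
time_s: 12.22
ee_pos: [0.5577, -0.1319, 0.0797]
tool_rot: [[-0.999, 0.049, 0.0], [0.049, 0.999, -0.0], [-0.0, -0.0, -1.0]]
contact_force: [-0.5, -3.5, 2.0]
finger_gap: 0.0002
grip_force: 1.8
```

Emit:
move_arm(increments=[[0, 0.003, 0, 0, 0, 0], [0, 0.007, 0, 0, 0, 0], [0, 0.011, 0, 0, 0, 0], [0, 0.015, 0, 0, 0, 0], [0, 0.019, 0, 0, 0, 0], [0, 0.023, 0, 0, 0, 0], [0, 0.027, 0, 0, 0, 0], [0, 0.031, 0, 0, 0, 0], [0, 0.035, 0, 0, 0, 0], [0, 0.039, 0, 0, 0, 0], [0, 0.043, 0, 0, 0, 0], [0, 0.047, 0, 0, 0, 0], [0, 0.051, 0, 0, 0, 0], [0, 0.055, 0, 0, 0, 0], [0, 0.059, 0, 0, 0, 0], [0, 0.063, 0, 0, 0, 0], [0, 0.067, 0, 0, 0, 0], [0, 0.07, 0, 0, 0, 0], [0, 0.072, 0, 0, 0, 0], [0, 0.072, 0, 0, 0, 0]])

```text
time_s: 13.88
ee_pos: [0.5611, -0.0594, 0.0796]
tool_rot: [[-0.999, 0.049, -0.0], [0.049, 0.999, 0.0], [0.0, 0.0, -1.0]]
contact_force: [0.6, 0.3, -0.4]
finger_gap: 0.0001
grip_force: 0.0
```

```bash
python3 - <<'E'
from h import *
im,C=snap("wrist","w5.png")
cv2.imwrite("pics/w5c.png",cv2.resize(im[120:320,180:540,::-1],None,fx=2.2,fy=2.2,interpolation=cv2.INTER_CUBIC))
e=np.array((.0506,.9987,0));n=np.array((-.9987,.0506,0));c=np.array((.569,.102,0))
for x in(60,70,80,85):print(x,proj(C,c+e*(x-26)*.001+n*.02+np.array((0,0,.065))))
s=robot.state();print(s["ee_pos"],s["contact_force"])
E
```

```text
60 [644.09204636 215.98256153]
70 [660.74456137 216.01927408]
80 [677.3939722  216.05597978]
85 [685.71751382 216.07433007]
[ 0.56105622 -0.05966118  0.07956951] [-0.06712743 -0.25348518  0.43130874]
```

View pics/w5c.png

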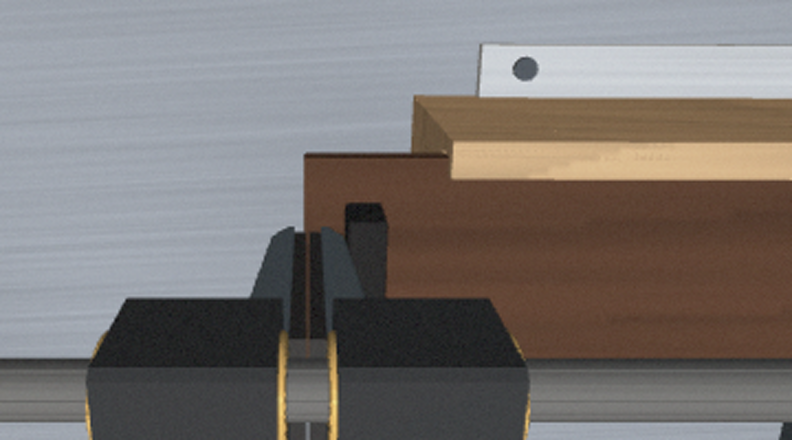

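The lid is in its channel, its tail edge at crop x≈305 beside the fingers, about 37 mm from home. I'll go on gently.

Emit:
move_arm(increments=[[0, 0.002, 0, 0, 0, 0], [0, 0.004, 0, 0, 0, 0], [0, 0.006, 0, 0, 0, 0], [0, 0.008, 0, 0, 0, 0], [0, 0.01, 0, 0, 0, 0], [0, 0.012, 0, 0, 0, 0], [0, 0.014, 0, 0, 0, 0], [0, 0.015, 0, 0, 0, 0], [0, 0.016, 0, 0, 0, 0], [0, 0.017, 0, 0, 0, 0], [0, 0.018, 0, 0, 0, 0]])

```text
time_s: 14.85
ee_pos: [0.562, -0.0419, 0.0796]
tool_rot: [[-0.999, 0.049, 0.0], [0.049, 0.999, -0.0], [-0.0, -0.0, -1.0]]
contact_force: [-0.5, -0.6, 0.7]
finger_gap: 0.0004
grip_force: 0.2
```

Emit:
move_arm(increments=[[0, 0.0005, 0, 0, 0, 0], [0, 0.001, 0, 0, 0, 0], [0, 0.0015, 0, 0, 0, 0], [0, 0.002, 0, 0, 0, 0], [0, 0.0025, 0, 0, 0, 0], [0, 0.003, 0, 0, 0, 0], [0, 0.0035, 0, 0, 0, 0], [0, 0.004, 0, 0, 0, 0], [0, 0.0045, 0, 0, 0, 0], [0, 0.005, 0, 0, 0, 0], [0, 0.0055, 0, 0, 0, 0], [0, 0.006, 0, 0, 0, 0]])

```text
time_s: 15.85
ee_pos: [0.5623, -0.0359, 0.0796]
tool_rot: [[-0.999, 0.049, 0.0], [0.049, 0.999, -0.0], [-0.0, -0.0, -1.0]]
contact_force: [-0.0, -2.4, 0.1]
finger_gap: 0.0004
grip_force: 0.8
```

Emit:
move_arm(increments=[[0, 0.0005, 0, 0, 0, 0], [0, 0.001, 0, 0, 0, 0], [0, 0.0015, 0, 0, 0, 0], [0, 0.002, 0, 0, 0, 0], [0, 0.0025, 0, 0, 0, 0], [0, 0.003, 0, 0, 0, 0]])

```text
time_s: 16.35
ee_pos: [0.5626, -0.033, 0.0797]
tool_rot: [[-0.999, 0.049, 0.0], [0.049, 0.999, -0.0], [-0.0, -0.0, -1.0]]
contact_force: [0.3, -3.5, 2.4]
finger_gap: 0.0006
grip_force: 1.6
```

Emit:
move_arm(increments=[[0, 0.0005, 0, 0, 0, 0], [0, 0.001, 0, 0, 0, 0], [0, 0.0015, 0, 0, 0, 0], [0, 0.002, 0, 0, 0, 0], [0, 0.0025, 0, 0, 0, 0], [0, 0.003, 0, 0, 0, 0]])

```text
time_s: 16.85
ee_pos: [0.5627, -0.0304, 0.0797]
tool_rot: [[-0.999, 0.049, 0.0], [0.049, 0.999, -0.001], [-0.0, -0.001, -1.0]]
contact_force: [0.2, -8.7, 3.6]
finger_gap: 0.0004
grip_force: 4.3
```

Emit:
move_arm(increments=[[0, 0.0005, 0, 0, 0, 0], [0, 0.001, 0, 0, 0, 0], [0, 0.0015, 0, 0, 0, 0], [0, 0.002, 0, 0, 0, 0]])

```text
time_s: 17.18
ee_pos: [0.5628, -0.0285, 0.0797]
tool_rot: [[-0.999, 0.049, 0.0], [0.049, 0.999, -0.001], [-0.0, -0.001, -1.0]]
contact_force: [-0.3, -10.1, 4.9]
finger_gap: 0.0002
grip_force: 5.2
```

Now small steps, watching for the drop.

Emit:
move_arm(increments=[[0, 0.0005, 0, 0, 0, 0], [0, 0.001, 0, 0, 0, 0], [0, 0.0015, 0, 0, 0, 0]])

```text
time_s: 17.43
ee_pos: [0.5629, -0.0272, 0.0797]
tool_rot: [[-0.999, 0.049, 0.0], [0.049, 0.999, -0.001], [-0.0, -0.001, -1.0]]
contact_force: [-1.0, -11.8, 3.6]
finger_gap: 0.0001
grip_force: 5.9
```

Emit:
move_arm(increments=[[0, 0.0005, 0, 0, 0, 0], [0, 0.001, 0, 0, 0, 0]])

```text
time_s: 17.6
ee_pos: [0.563, -0.0263, 0.0797]
tool_rot: [[-0.999, 0.049, 0.0], [0.049, 0.999, -0.001], [-0.0, -0.001, -1.0]]
contact_force: [-0.4, -11.8, 4.7]
finger_gap: 0.0005
grip_force: 6.5
```

Emit:
move_arm(increments=[[0, 0.0005, 0, 0, 0, 0], [0, 0.001, 0, 0, 0, 0]])

```text
time_s: 17.77
ee_pos: [0.563, -0.0254, 0.0797]
tool_rot: [[-0.999, 0.049, 0.0], [0.049, 0.999, -0.001], [-0.0, -0.001, -1.0]]
contact_force: [-0.6, -14.2, 3.5]
finger_gap: 0.0004
grip_force: 6.9
```

Emit:
move_arm(increments=[[0, 0.0005, 0, 0, 0, 0], [0, 0.001, 0, 0, 0, 0]])

```text
time_s: 17.93
ee_pos: [0.5631, -0.0245, 0.0797]
tool_rot: [[-0.999, 0.049, 0.0], [0.049, 0.999, -0.002], [-0.0, -0.002, -1.0]]
contact_force: [-1.2, -13.7, 4.3]
finger_gap: 0.0002
grip_force: 6.9
```

Emit:
move_arm(increments=[[0, 0.0005, 0, 0, 0, 0], [0, 0.0005, 0, 0, 0, 0]])

```text
time_s: 18.1
ee_pos: [0.5631, -0.0237, 0.0797]
tool_rot: [[-0.999, 0.049, 0.0], [0.049, 0.999, -0.001], [-0.0, -0.001, -1.0]]
contact_force: [-0.6, -10.6, 3.0]
finger_gap: 0.0003
grip_force: 5.5
```

Emit:
move_arm(increments=[[0, 0.0005, 0, 0, 0, 0], [0, 0.0005, 0, 0, 0, 0]])

```text
time_s: 18.27
ee_pos: [0.5631, -0.0226, 0.0797]
tool_rot: [[-0.999, 0.049, 0.0], [0.049, 0.999, -0.0], [-0.0, -0.0, -1.0]]
contact_force: [0.7, -3.0, 2.9]
finger_gap: 0.0003
grip_force: 1.5
```

Emit:
move_arm(increments=[[0, 0.0005, 0, 0, 0, 0], [0, 0.0005, 0, 0, 0, 0]])

```text
time_s: 18.43
ee_pos: [0.5627, -0.0216, 0.0795]
tool_rot: [[-0.999, 0.049, -0.001], [0.049, 0.999, 0.001], [0.001, 0.0, -1.0]]
contact_force: [-0.5, 0.8, 0.0]
finger_gap: 0.0008
grip_force: 0.0
```

Emit:
move_arm(increments=[[0, 0.0005, 0, 0, 0, 0], [0, 0.0005, 0, 0, 0, 0]])

```text
time_s: 18.6
ee_pos: [0.5628, -0.0212, 0.0795]
tool_rot: [[-0.999, 0.049, -0.001], [0.049, 0.999, 0.0], [0.001, 0.0, -1.0]]
contact_force: [-0.7, -0.5, 0.3]
finger_gap: 0.0006
grip_force: 0.0
```

The ridge has snapped behind the rib. Now I'll creep to the stop.

Emit:
move_arm(increments=[[0, 0.0005, 0, 0, 0, 0], [0, 0.0005, 0, 0, 0, 0], [0, 0.0005, 0, 0, 0, 0]])

```text
time_s: 18.85
ee_pos: [0.5629, -0.021, 0.0796]
tool_rot: [[-0.999, 0.049, -0.0], [0.049, 0.999, -0.0], [0.0, -0.0, -1.0]]
contact_force: [-0.4, -3.7, 0.3]
finger_gap: 0.0001
grip_force: 1.7
```

Emit:
move_arm(increments=[[0, 0.0005, 0, 0, 0, 0], [0, 0.0005, 0, 0, 0, 0], [0, 0.0005, 0, 0, 0, 0]])

```text
time_s: 19.1
ee_pos: [0.563, -0.021, 0.0796]
tool_rot: [[-0.999, 0.049, -0.0], [0.049, 0.999, -0.001], [0.0, -0.001, -1.0]]
contact_force: [-0.9, -8.1, -0.8]
finger_gap: 0.0004
grip_force: 3.8
```

Emit:
move_arm(increments=[[0, 0.0005, 0, 0, 0, 0], [0, 0.0005, 0, 0, 0, 0], [0, 0.0005, 0, 0, 0, 0]])

```text
time_s: 19.35
ee_pos: [0.5629, -0.0209, 0.0796]
tool_rot: [[-0.999, 0.049, -0.0], [0.049, 0.999, -0.001], [0.0, -0.001, -1.0]]
contact_force: [-2.1, -12.5, 0.7]
finger_gap: 0.0001
grip_force: 5.9
```

The lid is against the hard stop: the force grows without travel, to about 12 N. I'll back off and rise.

Emit:
move_arm(increments=[[0, -0.003, 0, 0, 0, 0], [0, -0.01, 0, 0, 0, 0], [0, -0.015, 0, 0, 0, 0], [0, -0.015, -0.01, 0, 0, 0], [0.005, -0.015, -0.04, 0, 0, 0], [0.01, -0.01, -0.07, 0, 0, 0], [0.02, 0.01, -0.1, 0, 0, 0], [0.03, 0.04, -0.13, 0, 0, 0], [0.04, 0.06, -0.15, 0, 0, 0], [0.05, 0.07, -0.17, 0, 0, 0], [0.05, 0.07, -0.17, 0, 0, 0], [0.05, 0.07, -0.17, 0, 0, 0]])

```text
time_s: 20.35
ee_pos: [0.5168, 0.053, 0.2513]
tool_rot: [[-0.999, 0.048, 0.003], [0.048, 0.999, 0.0], [-0.003, 0.0, -1.0]]
contact_force: [-0.4, -0.7, -0.2]
finger_gap: 0.0007
grip_force: 0.0
```

```bash
python3 - <<'E'
from h import *
im,C=snap("wrist","w6.png")
cv2.imwrite("pics/w6c.png",cv2.resize(im[120:300,140:500,::-1],None,fx=2.2,fy=2.2,interpolation=cv2.INTER_CUBIC))
e=np.array((.0506,.9987,0));c=np.array((.569,.102,.065))
print(robot.state()["time_s"],[((proj(C,c+e*(x-26)*.001)-(140,120))*2.2).round() for x in(85,-97)])
E
```

```text
20.4 [array([597., 227.]), array([259., 226.])]
```

View pics/w6c.png

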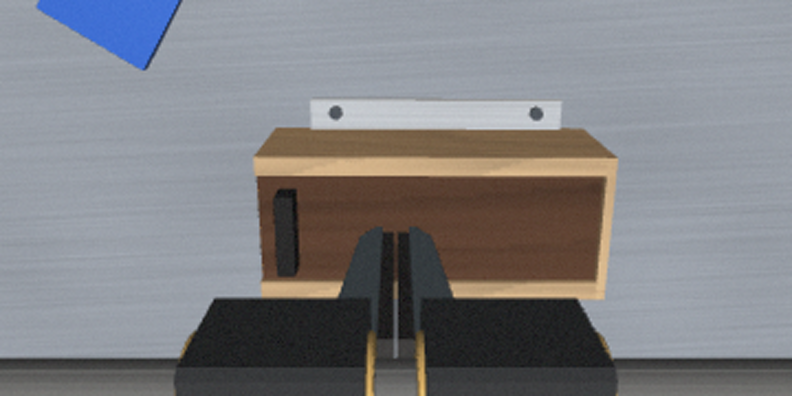

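The lid is shut, with its tail flush at crop x≈259 and its front against the stop at ≈600, as predicted for home.

```bash
python3 -c "
from cell import robot
print(robot.sign_off())"
```

```text
the job is handed in; nothing more can be done
None
```

The stamp stands upright in the lined cell, the lid is shut past the ridge and against the stop (about 12 N at the end), and the job was handed in at about 20 s; the judge's verdict was not shown.

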